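# Book a sawn piece and hold it over the reader

## Task

Book the next piece by swinging the counter's sprung lever all the way to its stop and letting it spring back; then pick the sawn T-section piece out of the wooden crate and carry it over the guard rail to the reader. Finish while still holding it there, still and level, hovering about a centimetre above the reader's sensing face, centred on it and lined up lengthwise with it. The piece must not knock against or touch the reader or the counter at any time, and the disc, the ring and the jar are left where they are.

Things in the scene. Friction and masses are not known exactly. Their poses are not given: they have to be found in the camera images.
- lever (a joint): Sprung advance lever on top of the tally counter, turning about the counter's vertical axis: 0 rad at rest, 1.0 rad at its stop; grows anticlockwise seen from above. A spring brings it back to 0; at the post the push needed is about 1 N at rest to 3 N at the stop.
- lever_post (a point): Centre of the free part of the lever's upright black post (12 mm diameter), 118 mm above the bench; the post's top is at 131 mm. The post stands 58 mm from the pivot axis; the 10 mm thick lever arm below it reaches up to 103 mm above the bench. At rest, seen from the counter's axis, the post lies 0.5 rad to the counter's +y side of its -x direction; at the stop, 0.5 rad to the -y side. So it is pushed from its +y side towards the counter's -y.
- counter: Tally counter: a fixed grey 50 x 50 mm housing on a pedestal, its top 90 mm above the bench; origin on the bench under its centre, which is also the lever's pivot axis. z up, the digits are on the +x side, the lever on the -x side.
- piece_center (a point): Loose sawn length of aluminium T-section, lying in the crate with its flange down and its web up, 0.31 kg or so: flange 50 mm (x) x 100 mm (y, its length) x 12 mm thick; web 16 mm thick (x), 100 mm long (y), standing 35 mm up from the flange, on its middle. 47 mm high in all. The point is its centre, 23.5 mm above its underside; z up. Both ends are alike. Gripped by the web from above.
- crate: Fixed wooden crate with red corner irons, 400 (x) x 300 (y) x 60 mm high, 10 mm thick walls and floor (inner floor 10 mm above the bench); origin on the bench under its centre.
- reader: Fixed reader: 240 (x) x 260 (y) mm grey base plate with a dark sensing head in the middle, fenced in by a round steel guard rail: a rectangle 216 (x) x 236 (y) mm between bar centres, bar 10 mm thick, its top 80 mm above the bench, on four corner posts. Origin on the bench under its centre, z up.
- reader_face (a point): Centre of the reader's flat upper sensing face, 50 mm above the bench; the face is 50 mm (x) x 100 mm (y, its length), the same outline as the piece's flange. Nothing projects above it but the guard rail.
- disc: Bystander: solid dark steel disc, 58 mm diameter, 24 mm high, loose at the crate's far (+x) end; origin under its centre.
- ring: Bystander: metal ring, 62 mm outside, 44 mm inside, 14 mm high, loose at the crate's near (-x) end; origin under its centre.
- jar: Bystander: small amber jar with a black cap, 56 mm diameter, 70 mm high, loose on the bench beyond the counter; origin under its centre.
Things that resemble listed ones, but are neither listed nor needed, are in the scene too. What is shaped like the part that bears piece_center but red, turquoise or yellow is not meant.

How it is judged (in metres and radians):
On the way, in this order (a step that is already met when the one before it is completed fails the run):
1. the lever is swung to its stop (value of joint lever above 0.92 rad), for 0.05 s.
2. the lever is let go and has sprung back (value of joint lever below 0.1 rad and contact force between each of the arm, the fingers and counter below 0.3 N), for 0.1 s.
3. the piece is held up clear of the crate (height (world z) of piece_center above 0.1 m and contact force between the fingers and piece above 1 N), for 0.1 s.
At the end, for the whole second after the job is handed in: Piece held still, underside 4 to 20 mm above the sensing face, centred within 8 mm, lengthwise within 0.12 rad (either way round), level within 0.08 rad, not touching the reader; lever back under 0.1 rad; disc, ring and jar within 30 mm of their starts (horizontal distance between piece_center and reader_face below 0.008 m and z of piece_center in the frame of reader_face between 0.0275 and 0.0435 m and angle between the y axis of piece_center and the y axis of reader_face, either way round below 0.12 rad and angle between piece_center's own z axis and vertical below 0.08 rad and contact force between the fingers and piece above 1 N and contact force between piece and reader below 0.1 N and linear speed of piece below 0.02 m/s and value of joint lever below 0.1 rad and distance of each of disc, ring, jar from where it was at the start of the episode below 0.03 m); the arm keeps its last pose, push and grip.
It fails at once if the piece touches the reader or its guard rail (contact force between piece and reader above 0.5 N).
It fails at once if the piece knocks against the counter (contact force between piece and counter above 0.5 N).
It fails at once if the disc is disturbed (moved more than 30 mm) (distance of disc from where it was at the start of the episode above 0.03 m).
It fails at once if the ring is disturbed (moved more than 30 mm) (distance of ring from where it was at the start of the episode above 0.03 m).
It fails at once if the jar is disturbed (moved more than 30 mm) (distance of jar from where it was at the start of the episode above 0.03 m).
It also fails if it takes over 54 s, if anything falls off the work surface, if the arm or the gripper's body presses on something with over 40 N, if the wrist force passes 120 N, or if a joint passes its speed limit or range.

## Robot

A 6-joint arm with a two-finger parallel gripper is mounted at the origin on the work surface. World frame = base frame: x ahead of the robot, y to its left, z up, the work surface at z = 0. Lengths are in mm, angles in rad, forces in N, time in s.
With the tool pointing down it reaches from about 350 to 725 mm from the base axis. Payload 4.3 kg.
Tool frame: the origin (TCP) lies on the centre line of the jaws, within the pads' length; the fingertips stand 11 mm ahead of it and the grasp point (between the pads) lies 8 mm behind it; z points along the fingers, y is the direction in which the jaws open and shut (so a half turn about z gives the same grasp; the last joint's range is limited). The gripper opens to 85 mm and grips with 20 to 120 N. Pads are 22 mm wide; open, the fingers measure 114 mm over their backs; the gripper's body (76 mm by 85 mm) begins 54 mm behind the grasp point. The pads swing forward as they close: fully open they stand 13 mm farther back than shut.
Start: joints at [1.09, 0.377, 0.081, 1.274, 0, 1.46], TCP at [208.367, 535.956, 242.329] pointing down, gripper open.
Joint ranges: [-2.72, 2.72], [-0.84, 1.66], [-1.02, 1.22], [-1.77, 2.12], [-1.37, 1.28], [-3.14, 3.14]. Speed limits (rad/s): [2.57, 2.57, 3.14, 3.14, 3.14, 3.14].

## Interface

Orientations are given as a rotation vector (axis times angle).
In Python, from workcell import get_obs, viewer, bot gives the robot as it stands. The module is installed in compiled form; this text tells all that it offers.
- The arm moves only by the tool move_arm, never from a script. Its argument "commands" is a list of rows, each a list of 7 numbers: the opening, from 0 (shut) to 1 (fully open), then the shift along the tool's x, y, z in units of 40 mm (1.0 is 40 mm), then the turn, a rotation vector about the tool's x, y, z in units of 6 degrees (1.0 is 6 degrees). In form: [[jaw, tx, ty, tz, ax, ay, az], ...]. A call has 1 to 10 rows; each row is the pose to reach, as a shift and turn from the pose commanded when the call began, along the tool's axes at that moment; what a row does not reach only later rows make up. A row lasts 1/12 s, in which the tool goes at most 41.7 mm and 7.16 degrees, less where a joint would pass 70% of its speed; a pose out of reach is approached as far as the arm can. A call with a gripper value outside its range is refused whole. The fingers move at their own pace and stop on an object; the grip force is fixed at half the most. Time passes only in rows, so rows that repeat a pose let the fingers close. It gives the time, the measured TCP pose, the force and the opening at its end, in the units of the state.
- get_obs(): the state, without advancing time (a new reading comes with each control period).
- viewer.get_image(name): name is "scene" or "side" or "wrist"; returns a dict with "color" (384x512x3 uint8, red, green, blue), "depth" (384x512 float32, mm along the optical axis (not along the pixel's ray), 0 where there is no reading), "intrinsics" (3x3 intrinsics, pixels), "R" (3x3) and "t" (3): a world point X has camera coordinates R X + t; the wrist camera has in their place "hand_eye" (4x4, takes a point from camera to tool coordinates, whose origin is the TCP and whose axes are the flange's). Camera axes: x right, y down, z forward; pixel columns grow to the right and rows downward; lengths in mm; the calibration is good to about 2 mm. A picture is of the moment at which its call begins: read the wrist's pose just before it.
- bot.finish_job(): hands the job in, once; it reports no verdict.
The state is a dict: "clock": time; "joint_pos": joint angles; "joint_vel": joint speeds; "joint_efforts": joint torques, N m; "tcp_pos": TCP position; "tool_rot": TCP orientation; "force": force on the tool from outside, world axes, zero at the start; "torque": the same for the moment, N m; "opening": opening from 0.0 (shut) to 1.0 (fully open).
Only numpy, scipy, OpenCV 4.12 (cv2) and the standard library are available. Lean on these libraries where they do the work, as an engineer would, in place of code of your own. Each camera call takes 0.05 s, during which the arm holds its last target.

## Working session

There is one attempt and no reset: what is moved stays moved. The work goes in short steps, Python scripts to look and compute and a tool call to move; the robot and the scene stay as the last step left them, time stands still between calls to the robot, and variables do not carry over. Pictures are saved under pics/ and viewed, and the job is handed in when it is done.

Besides the shell and the picture viewer there is one more tool, called after "Call:" as name(argument=value, ...), one argument or row to a line, values as JSON. move_arm: Moves the arm, as the interface text tells. Its arguments: {"type":"object","properties":{"commands":{"type":"array","items":{"type":"array","items":{"type":"number"}}}},"required":["commands"]}

```bash
mkdir -p pics; python3 - <<'E'
from workcell import get_obs, viewer, bot
import numpy as np,cv2,pickle
o=get_obs();print(o)
for n in ["scene","side","wrist"]:
    im=viewer.get_image(n); pickle.dump((o,im),open(f"{n}0.pkl","wb"))
    cv2.imwrite(f"pics/{n}0.png",cv2.resize(im["color"][:,:,::-1],(800,600),interpolation=cv2.INTER_CUBIC))
    print(n,im["intrinsics"].tolist(),{k:np.round(im[k],3).tolist() for k in("R","t","hand_eye") if k in im})
E
```

```text
{'clock': 0.0, 'joint_pos': array([ 1.08971806e+00,  3.78110291e-01,  7.96404801e-02,  1.27438592e+00,
       -4.01483404e-06,  1.46052038e+00]), 'joint_vel': array([-9.78073764e-05, -6.60953549e-04,  1.71452192e-03,  8.20706528e-04,
       -1.18339269e-03,  4.03599989e-04]), 'joint_efforts': array([-3.77961242e-04, -4.63602555e+01,  2.69875842e+01,  2.07887072e-02,
       -2.16547778e-04, -5.80223656e-06]), 'tcp_pos': array([208.05183473, 535.37303389, 241.33952587]), 'tool_rot': array([-0.57901362, -3.08716571,  0.00309577]), 'force': array([ 0.5150491 , -0.25489915,  0.32378347]), 'torque': array([ 0.05102896,  0.00701023, -0.03868074]), 'opening': 1.0004882885791557}
scene [[400.01403546293875, 0.0, 256.14782527093126], [0.0, 400.01403546293875, 188.61113151220027], [0.0, 0.0, 1.0]] {'R': [[-0.58, 0.814, 0.024], [0.429, 0.33, -0.841], [-0.692, -0.478, -0.541]], 't': [367.439, -108.615, 1657.035]}
side [[365.01273729519534, 0.0, 252.73560166619214], [0.0, 365.01273729519534, 196.20763147376763], [0.0, 0.0, 1.0]] {'R': [[0.992, -0.127, 0.014], [-0.086, -0.744, -0.663], [0.095, 0.656, -0.749]], 't': [-513.014, 44.425, 1026.136]}
wrist [[295.2929705823599, 0.0, 259.63247147941854], [0.0, 295.2929705823599, 194.0155396350727], [0.0, 0.0, 1.0]] {'hand_eye': [[-0.0, -0.945, -0.326, 84.034], [1.0, -0.001, 0.0, 0.351], [-0.001, -0.326, 0.945, -130.204], [0.0, 0.0, 0.0, 1.0]]}
```

View pics/scene0.png

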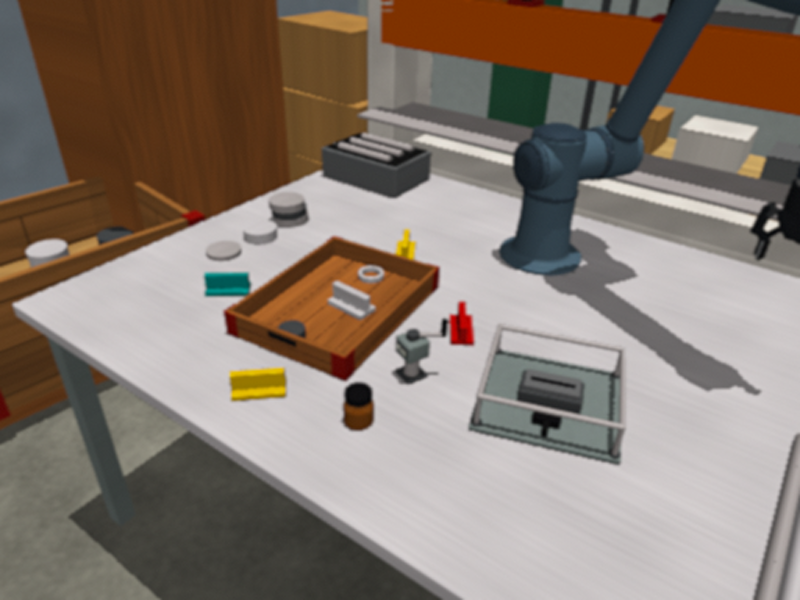

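View pics/side0.png

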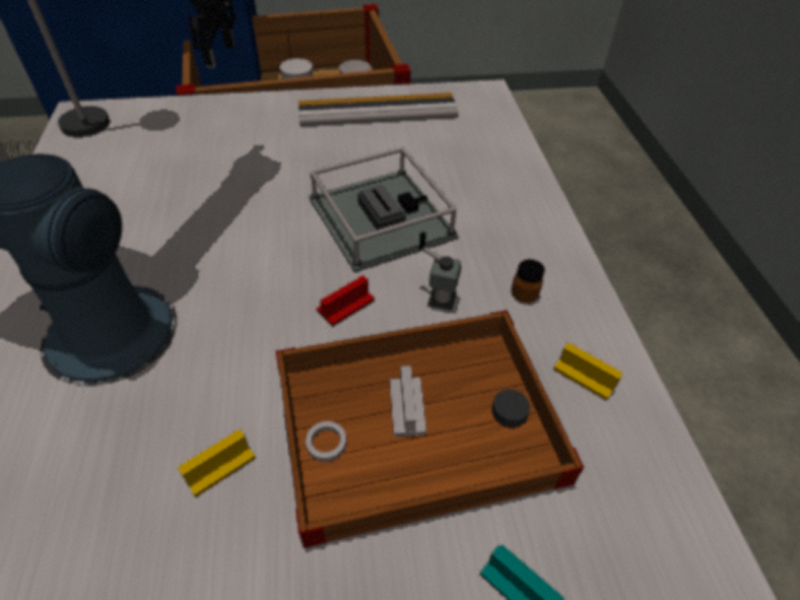

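View pics/wrist0.png

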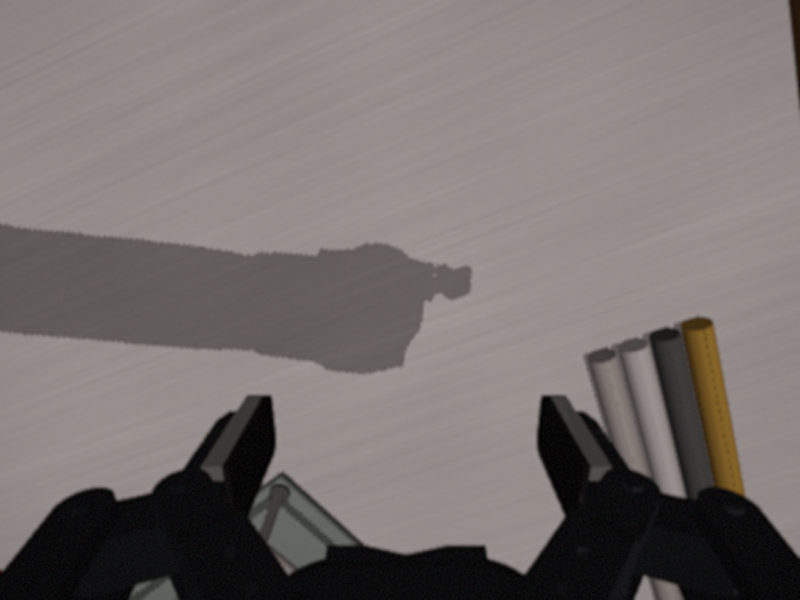

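The scene view (800x600) shows the silver T-piece at (352,298) in the crate, the counter at (410,355) with its post at (445,327), and the reader head at (550,390). The side view has the piece at (407,405), the counter at (445,280) with its post at (423,241), and the reader head at (382,205). Next I'll build a metric top-down map from the depth images.

```bash
cat > h.py <<'E'
import numpy as np,cv2,pickle
from scipy.spatial.transform import Rotation as Ro
def cloud(im,o=None):
    d=im["depth"];K=im["intrinsics"];v,u=np.mgrid[:384,:512]
    m=d>0
    P=np.stack([(u-K[0,2])/K[0,0]*d,(v-K[1,2])/K[1,1]*d,d],-1)[m]
    if "R" in im: X=(P-im["t"])@np.asarray(im["R"])
    else:
        H=im["hand_eye"];X=P@H[:3,:3].T+H[:3,3]
        X=Ro.from_rotvec(o["tool_rot"]).apply(X)+o["tcp_pos"]
    return X,im["color"][m]
def rect(P):
    r=cv2.minAreaRect(P[:,:2].astype(np.float32)); return r
E
python3 - <<'E'
from h import *
for n in["scene","side"]:
    o,im=pickle.load(open(n+"0.pkl","rb"))
    X,c=cloud(im)
    t=X[(abs(X[:,0]-450)<300)&(abs(X[:,1])<600)]; h=np.histogram(t[:,2],bins=np.arange(-20,150,2)); print(n,"bench z mode",h[1][h[0].argmax()])
    img=np.zeros((600,800,3),np.uint8)  # cols: y from 600..-600?  1.5mm/px
    k=np.argsort(X[:,2]);X=X[k];c=c[k]
    m=(X[:,2]<250)&(X[:,2]>-15);X=X[m];c=c[m]
    col=((700-X[:,1])/1.6);row=((900-X[:,0])/1.4)
    for a,b,cc in zip(col,row,c):
        if 0<=a<798 and 0<=b<598: img[int(b):int(b)+3,int(a):int(a)+3]=cc[::-1]
    cv2.imwrite(f"pics/top_{n}.png",img)
E
```

```text
scene bench z mode -2
side bench z mode -2
```

```bash
ls pics
```

```text
scene0.png
side0.png
top_scene.png
top_side.png
wrist0.png
```

View pics/top_side.png

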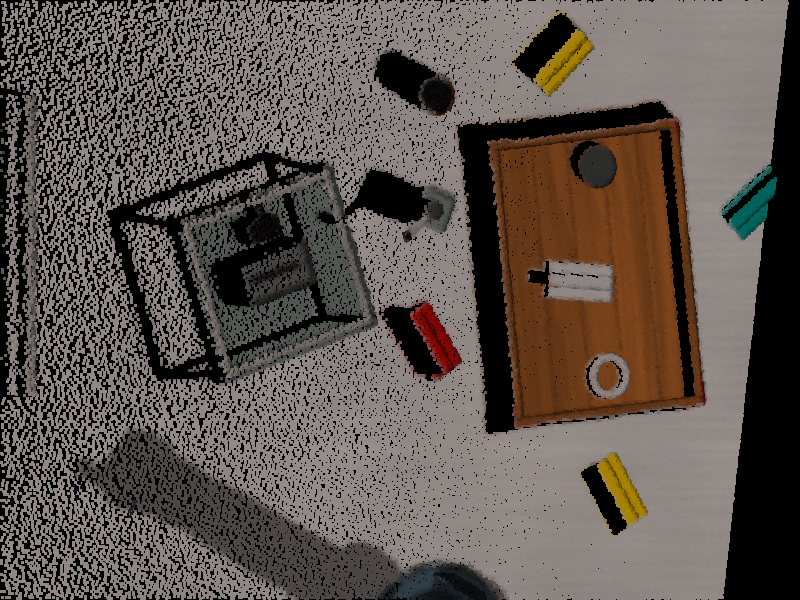

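View pics/top_scene.png

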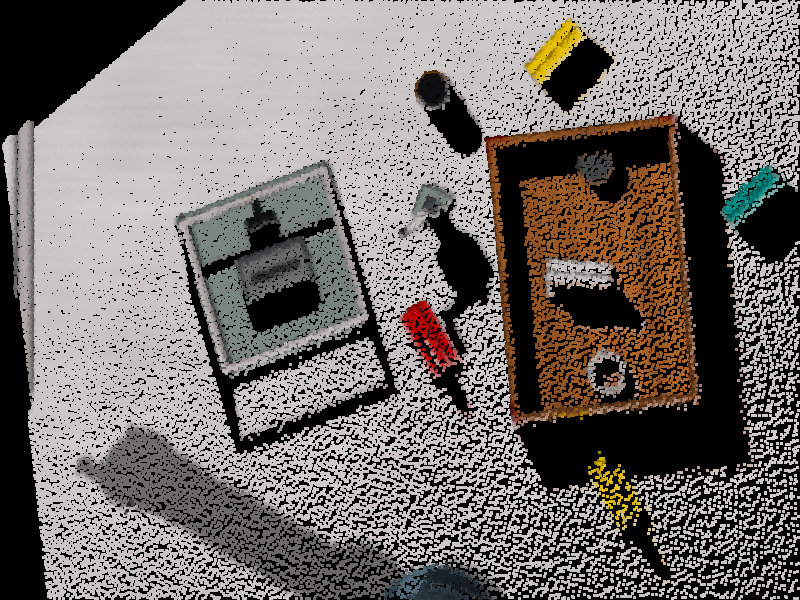

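The map shows the layout cleanly, and both cameras agree. Now I'll fit each item numerically.

```bash
python3 - <<'E'
from h import *
def sel(X,cx,cy,r,z0,z1): return X[(np.hypot(X[:,0]-cx,X[:,1]-cy)<r)&(X[:,2]>z0)&(X[:,2]<z1)]
allX={}
for n in["scene","side"]:
    o,im=pickle.load(open(n+"0.pkl","rb")); X,c=cloud(im); 
    b=sel(X,350,100,150,-15,15); print(n,"bench",np.median(b[:,2]))
    X=X.copy();X[:,2]-=np.median(b[:,2]);allX[n]=X
allX["both"]=np.vstack([allX["scene"],allX["side"]])
def R(l,P):
    r=cv2.minAreaRect(P[:,:2].astype(np.float32));print("  ",l,len(P),np.round(r[0],1),np.round(r[1],1),round(r[2],1),"med",np.round(np.median(P,0),1),"zmax",round(P[:,2].max(),1))
for n,X in allX.items():
    print(n)
    R("rail",sel(X,519,257,200,70,88))
    R("head face",sel(X,519,257,75,46,55))
    R("web",sel(X,507,-228,75,50,65))
    R("flange",sel(X,507,-228,58,17,28))
    R("post",sel(X,570,52,30,105,140))
    R("ctop",sel(X,609,1,40,85,93))
    R("knob/ctr>95",sel(X,609,1,60,95,105))
    R("crate top",X[(X[:,2]>52)&(X[:,2]<66)&(X[:,1]<-40)&(X[:,1]>-450)&(X[:,0]>280)&(X[:,0]<760)&(np.hypot(X[:,0]-507,X[:,1]+228)>80)])
    R("disc",sel(X,668,-255,45,28,42)); R("ring",sel(X,375,-272,45,18,34)); R("jar",sel(X,770,0,45,60,80))
E
```

```text
scene bench 0.09416802855100008
side bench -0.9348595552695094
scene
   rail 980 [522.  261.3] [229.5 245.8] 18.8 med [559.4 278.2  78. ] zmax 83.0
   head face 428 [521.8 262.1] [56.7 99.9] 18.8 med [522.9 263.9  49.6] zmax 54.6
   web 105 [ 508.9 -224.7] [99.4 21. ] 88.1 med [ 511.7 -221.4   55.8] zmax 60.3
   flange 148 [ 522.9 -220.6] [ 49.  108.6] 15.1 med [ 521.9 -218.3   21.7] zmax 28.0
   post 33 [574.7  56.3] [10.2 10.1] 5.5 med [575.9  57.3 120.9] zmax 131.9
   ctop 116 [611.7  12.1] [46.6 51.7] 61.3 med [620.7  17.3  89.1] zmax 93.0
   knob/ctr>95 98 [595.4  23.6] [26.9 64.9] 48.8 med [602.4  21.5 101.5] zmax 104.9
   crate top 1024 [ 518.9 -250.2] [410.7 308.4] 5.9 med [ 589.2 -225.3   57.9] zmax 63.8
   disc 126 [ 665.4 -251. ] [44.8 57.1] 15.2 med [ 667.7 -250.7   33.7] zmax 37.0
   ring 95 [ 371.4 -268.3] [81.3 58.4] 2.4 med [ 372.5 -271.9   22.9] zmax 33.8
   jar 219 [772.7   8.4] [48.5 49.4] 5.5 med [775.   10.4  69.3] zmax 72.3
side
   rail 712 [517.9 259.4] [226.4 250.5] 18.9 med [515.4 234.1  78. ] zmax 83.1
   head face 302 [518.8 258.6] [ 51.6 105.2] 18.4 med [5
[... 970 characters left out ...]
1.4] 87.3 med [ 507.4 -228.4   56.5] zmax 61.2
   flange 618 [ 509.5 -225.7] [104.5  56. ] 86.5 med [ 515.1 -230.2   21.9] zmax 28.0
   post 72 [574.3  45.4] [16.1 31.4] 13.3 med [572.8  52.7 121.2] zmax 133.2
   ctop 267 [609.5   9. ] [55.2 51.6] 67.3 med [616.2   3.5  89.3] zmax 93.0
   knob/ctr>95 202 [593.9  22.9] [29.9 66.2] 48.8 med [600.1  18.5 102. ] zmax 104.9
   crate top 3746 [ 518.9 -250.8] [411.3 308.3] 6.1 med [ 528.7 -297.3   58.9] zmax 64.1
   disc 540 [ 675.  -249.7] [72.1 58.9] 23.4 med [ 668.6 -254.1   33.8] zmax 42.0
   ring 367 [ 370.1 -268.7] [68.9 74.8] 66.7 med [ 373.7 -274.8   23.4] zmax 33.8
   jar 419 [770.6   6.4] [53.2 49.8] 59.2 med [771.3   6.1  69.4] zmax 74.1
```

```bash
cat >> h.py <<'E'
def yawy(o):
    M=Ro.from_rotvec(o["tool_rot"]).as_matrix(); return np.degrees(np.arctan2(M[1,1],M[0,1]))
def rel(o,x,y,z,yaw):
    "units for a level tool at x,y,z with tool y at yaw deg"
    M=Ro.from_rotvec(o["tool_rot"]).as_matrix()
    a=np.radians(yaw); yy=np.array([np.cos(a),np.sin(a),0]); zz=np.array([0,0,-1.]); T=np.stack([np.cross(yy,zz),yy,zz],1)
    s=M.T@(np.array([x,y,z])-o["tcp_pos"])/40; r=Ro.from_matrix(M.T@T).as_rotvec()*180/np.pi/6
    return np.round(np.r_[s,r],3)
E
python3 - <<'E'
from h import *
from workcell import get_obs
o=get_obs();print(yawy(o),rel(o,585,60,280,-22))
E
```

```text
68.75351451290094 [-1.3089e+01 -7.6670e+00 -9.5100e-01 -1.3000e-02  1.0000e-02  1.5126e+01]
```

Call:
move_arm(
  commands=[
    [0,-0.8,-0.5,-0.9,0,0,1],
    [0,-1.7,-1,-0.95,0,0,2],
    [0,-2.6,-1.5,-0.95,0,0,3],
    [0,-3.5,-2,-0.95,0,0,4],
    [0,-4.4,-2.5,-0.95,0,0,5],
    [0,-5.3,-3.05,-0.95,0,0,6],
    [0,-6.2,-3.6,-0.95,0,0,7],
    [0,-7.0,-4.1,-0.95,0,0,8],
    [0,-7.8,-4.6,-0.95,0,0,9],
    [0,-8.6,-5.1,-0.95,0,0,10],
  ],
)

```text
clock: 0.98
tcp_pos: [455.9, 219.0, 280.1]
tool_rot: [2.052, 2.378, -0.0]
force: [0.2, 1.2, -0.9]
opening: -0.002
```

```bash
python3 - <<'E'
from h import *
from workcell import get_obs
o=get_obs();print(o["tcp_pos"],yawy(o),rel(o,585,60,280,-22))
E
```

```text
[455.93326541 218.96323098 280.14885285] 8.417049184484075 [-4.404e+00  2.610e+00  4.000e-03 -1.000e-03  2.000e-03  5.070e+00]
```

Call:
move_arm(
  commands=[
    [0,-0.9,0.5,0,0,0,1],
    [0,-1.7,1,0,0,0,2],
    [0,-2.6,1.5,0,0,0,3],
    [0,-3.5,2.1,0,0,0,4],
    [0,-4.4,2.6,0,0,0,5.07],
    [0,-4.4,2.6,0,0,0,5.07],
    [0,-4.4,2.6,0,0,0,5.07],
    [0,-4.4,2.6,0,0,0,5.07],
  ],
)

```text
clock: 1.65
tcp_pos: [584.2, 63.1, 279.7]
tool_rot: [-2.598, -1.764, 0.001]
force: [-0.5, 0.5, 0.4]
opening: -0.0
```

```bash
cat > snap.py <<'E'
import sys
from h import *
from workcell import get_obs, viewer
t=sys.argv[1]
o=get_obs(); im=viewer.get_image("wrist"); pickle.dump((o,im),open(t+".pkl","wb"))
cv2.imwrite(f"pics/{t}.png",cv2.resize(im["color"][:,:,::-1],(800,600),interpolation=cv2.INTER_CUBIC))
print(o["clock"],o["tcp_pos"],yawy(o),o["force"])
E
python3 snap.py w1; python3 - <<'E'
from h import *
o,im=pickle.load(open("w1.pkl","rb"));X,c=cloud(im,o)
def sel(X,cx,cy,r,z0,z1): return X[(np.hypot(X[:,0]-cx,X[:,1]-cy)<r)&(X[:,2]>z0)&(X[:,2]<z1)]
def R(l,P):
    if len(P)<3: print(l,len(P));return
    r=cv2.minAreaRect(P[:,:2].astype(np.float32));print("  ",l,len(P),np.round(r[0],1),np.round(r[1],1),round(r[2],1),"med",np.round(np.median(P,0),1),"zmax",round(P[:,2].max(),1))
b=sel(X,500,-20,40,-15,15);R("bench",b)
R("post",sel(X,573,51,25,125,138));R("ctop",sel(X,609,9,45,86,94));R("98-106",sel(X,600,20,60,97,107))
R("face",sel(X,520,260,75,45,55));R("rail",sel(X,519,257,200,74,88))
E
```

```text
1.65 [584.18344925  63.08452318 279.74676659] -21.660090004999486 [-0.50479931  0.48025843  0.38398429]
   bench 1946 [499.7 -19.8] [79.7 78.3] 68.0 med [500.4 -18.8  -1.3] zmax 0.9
   post 111 [572.6  53.5] [11.  11.1] 67.1 med [572.6  53.9 129.5] zmax 131.5
   ctop 996 [609.2   9. ] [47.8 48.4] 68.5 med [613.4  12.1  88.4] zmax 93.9
   98-106 714 [590.7  26.2] [25.  75.7] 45.7 med [601.   18.3 101.3] zmax 107.0
   face 3538 [521.  257.2] [50.4 95. ] 18.7 med [521.5 248.4  48.7] zmax 52.0
   rail 4069 [527.6 237.9] [225.7 199.5] 18.5 med [495.7 172.   77.8] zmax 81.2
```

View pics/w1.png

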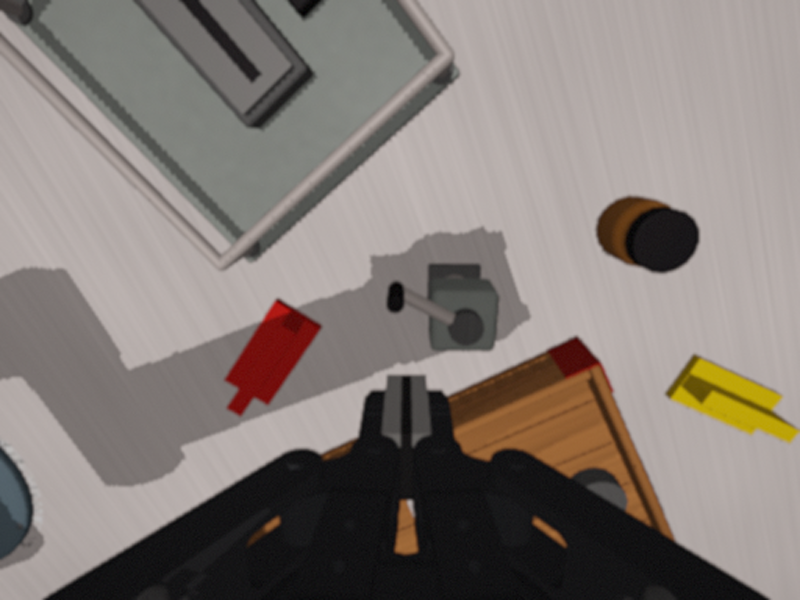

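The post is at (397,297) and the counter top at about (463,315). The measured post-to-pivot distance is 57.6 mm against a nominal 58, so the geometry checks out. Counter yaw is about -22°. Now for the lever approach.

```bash
python3 - <<'E'
from h import *
from workcell import get_obs
o=get_obs();print(rel(o,587,88,280,-22),rel(o,587,88,122,-22))
E
```

```text
[ 0.592 -0.151  0.002 -0.011 -0.001  0.067] [ 5.920e-01 -1.460e-01  3.952e+00 -1.100e-02 -1.000e-03  6.700e-02]
```

Call:
move_arm(
  commands=[
    [0,0.6,-0.15,0.5,0,0,0.07],
    [0,0.6,-0.15,1.3,0,0,0.07],
    [0,0.6,-0.15,2.1,0,0,0.07],
    [0,0.6,-0.15,2.9,0,0,0.07],
    [0,0.6,-0.15,3.6,0,0,0.07],
    [0,0.6,-0.15,3.95,0,0,0.07],
    [0,0.6,-0.15,3.95,0,0,0.07],
    [0,0.6,-0.15,3.95,0,0,0.07],
  ],
)

```text
clock: 2.37
tcp_pos: [586.4, 88.9, 122.2]
tool_rot: [-2.603, -1.757, 0.002]
force: [0.9, 0.3, -0.4]
opening: -0.003
```

```bash
python3 snap.py w2; python3 - <<'E'
from h import *
o,_=pickle.load(open("w2.pkl","rb"))
C=np.array([609.2,9])
for th in [129.4,140,150,160,170,180,186.7]:
    a=np.radians(th);P=C+58*np.array([np.cos(a),np.sin(a)])+17*np.array([np.cos(np.radians(68)),np.sin(np.radians(68))])
    print(th,P.round(1),rel(o,P[0],P[1],122,-22)[:3])
E
```

```text
2.3667 [586.41373782  88.86535995 122.17174111] -21.952929102626936 [ 0.93391815  0.29600173 -0.36459192]
129.4 [578.8  69.6] [-0.519  0.003  0.005]
140 [571.1  62. ] [-0.765 -0.104  0.005]
150 [565.3  53.8] [-1.011 -0.161  0.005]
160 [561.1  44.6] [-1.263 -0.174  0.005]
170 [558.4  34.8] [-1.514 -0.143  0.005]
180 [557.6  24.8] [-1.756 -0.07   0.005]
186.7 [558.  18.] [-1.909  0.003  0.005]
```

View pics/w2.png

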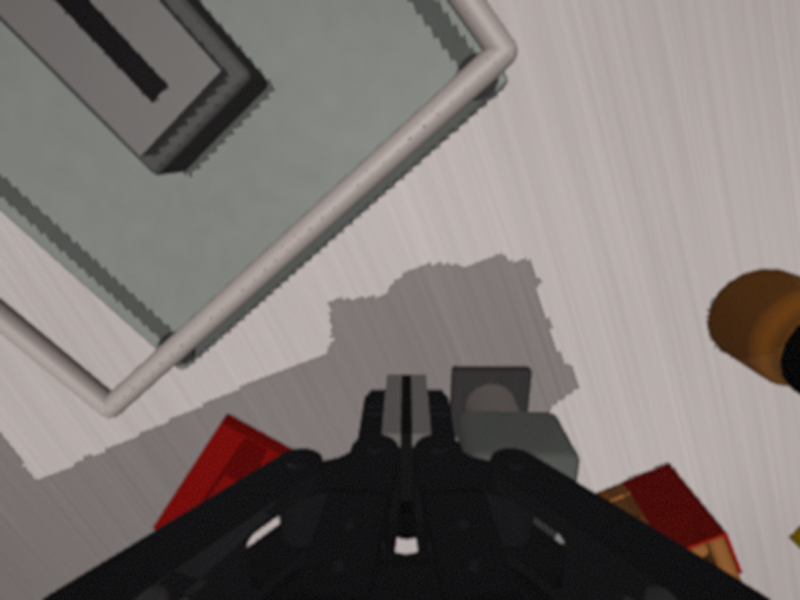

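The closed fingers at (405,400) hide the post directly ahead of them. Now pushing along the arc.

Call:
move_arm(
  commands=[
    [0,-0.25,0,0,0,0,0],
    [0,-0.5,0,0,0,0,0],
    [0,-0.77,-0.1,0,0,0,0],
    [0,-1.01,-0.16,0,0,0,0],
    [0,-1.26,-0.17,0,0,0,0],
    [0,-1.51,-0.14,0,0,0,0],
    [0,-1.7,-0.1,0,0,0,0],
    [0,-1.8,-0.05,0,0,0,0],
    [0,-1.8,-0.05,0,0,0,0],
    [0,-1.8,-0.05,0,0,0,0],
  ],
)

```text
clock: 3.25
tcp_pos: [559.3, 21.2, 122.3]
tool_rot: [2.606, 1.754, 0.0]
force: [0.5, 3.3, 2.0]
opening: 0.0
```

Call:
move_arm(
  commands=[
    [0,-0.05,0.02,0,0,0,0],
    [0,-0.1,0.04,0,0,0,0],
    [0,-0.13,0.05,0,0,0,0],
    [0,-0.13,0.05,0,0,0,0],
  ],
)

```text
clock: 3.58
tcp_pos: [559.2, 16.4, 122.3]
tool_rot: [-2.605, -1.755, -0.001]
force: [0.5, 4.3, 0.9]
opening: 0.001
```

```bash
python3 -c "
from h import *
from workcell import get_obs
o=get_obs();print(o['tcp_pos'],o['force'],o['torque'])"
```

```text
[559.23312758  16.3732032  122.30060089] [0.54014417 4.29357772 0.90556606] [ 0.79425159 -0.05082712 -0.04286578]
```

Call:
move_arm(
  commands=[
    [0,-0.05,0.02,0,0,0,0],
    [0,-0.1,0.04,0,0,0,0],
    [0,-0.1,0.04,0,0,0,0],
  ],
)

```text
clock: 3.83
tcp_pos: [559.2, 15.5, 122.3]
tool_rot: [-2.598, -1.754, -0.009]
force: [0.7, 14.3, 1.3]
opening: -0.0
```

At the stop: the force jumped to 14 N and the tool stalled. Letting go along the reverse path.

Call:
move_arm(
  commands=[
    [0,0.25,-0.1,0,0,0,0],
    [0,0.5,-0.2,0,0,0,0],
    [0,0.75,-0.22,0,0,0,0],
    [0,1.0,-0.2,0,0,0,0],
    [0,1.3,-0.12,0,0,0,0],
    [0,1.6,-0.05,0,0,0,0],
    [0,2.0,-0.03,0,0,0,0],
    [0,2.4,-0.03,0,0,0,0],
    [0,2.4,-0.03,0,0,0,0],
    [0,2.4,-0.03,0,0,0,0],
  ],
)

```text
clock: 4.67
tcp_pos: [594.2, 101.8, 121.9]
tool_rot: [2.604, 1.756, -0.001]
force: [0.4, 0.3, -0.2]
opening: -0.001
```

```bash
python3 -c "
from h import *
from workcell import get_obs
o=get_obs();print(o['tcp_pos'],o['force'],rel(o,592,102,280,-22))"; python3 - <<'E'
from h import *
from workcell import viewer
for n in ["side"]:
    im=viewer.get_image(n);X,c=cloud(im);X[:,2]+=.9
    cv2.imwrite("pics/side1.png",cv2.resize(im["color"][:,:,::-1],(800,600)))
E
```

```text
[594.21246198 101.75974302 121.91492184] [ 0.35181475  0.27562835 -0.23728039] [-1.900e-02 -5.400e-02 -3.952e+00 -1.000e-03  9.000e-03 -1.000e-03]
```

View pics/side1.png

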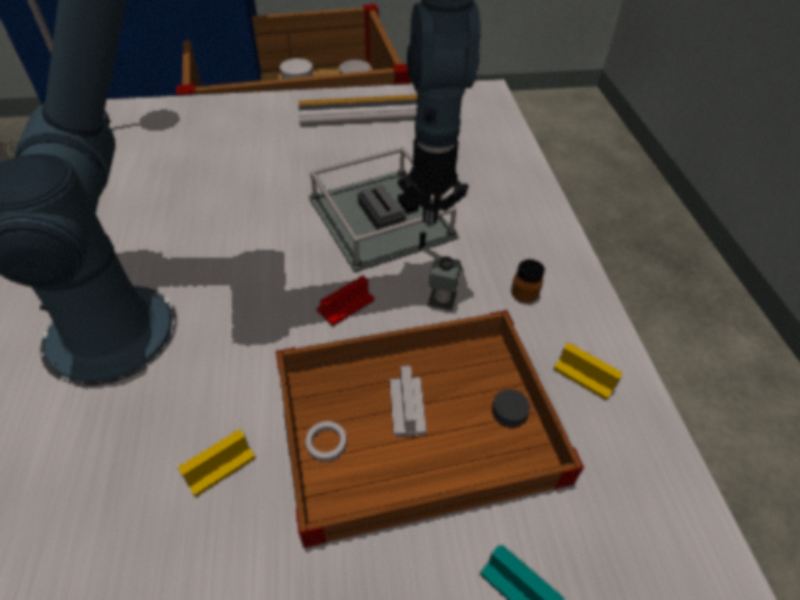

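The post is back at (423,241), the same pixel as at the start, and the contact force is about 0. Lifting and moving over to the piece.

Call:
move_arm(
  commands=[
    [0.5,0,0,-0.9,0,0,0],
    [0.5,0,0,-1.8,0,0,0],
    [0.5,0,0,-2.7,0,0,0],
    [0.5,0,0,-3.5,0,0,0],
    [0.5,0,0,-3.95,0,0,0],
    [0.5,0,0,-3.95,0,0,0],
  ],
)

```text
clock: 5.22
tcp_pos: [595.9, 100.3, 285.8]
tool_rot: [2.603, 1.751, 0.011]
force: [0.3, 0.4, 0.2]
opening: 0.504
```

```bash
python3 -c "
from h import *
from workcell import get_obs
o=get_obs();print(o['tcp_pos'],o['force'],rel(o,507,-226,270,-3.5))"
```

```text
[595.91869385 100.29304707 285.78659188] [0.2703538  0.36731948 0.15787177] [-8.395  1.014  0.376  0.082 -0.018 -3.109]
```

Call:
move_arm(
  commands=[
    [1,-0.9,0.1,0.1,0,0,-0.4],
    [1,-1.8,0.2,0.2,0,0,-0.8],
    [1,-2.7,0.3,0.3,0,0,-1.2],
    [1,-3.6,0.4,0.3,0,0,-1.6],
    [1,-4.5,0.55,0.3,0,0,-2],
    [1,-5.4,0.65,0.3,0,0,-2.4],
    [1,-6.3,0.75,0.3,0,0,-2.8],
    [1,-7.2,0.9,0.3,0,0,-3.1],
    [1,-8.0,1.0,0.3,0,0,-3.1],
    [1,-8.4,1.02,0.3,0,0,-3.1],
  ],
)

```text
clock: 6.05
tcp_pos: [503.2, -229.4, 267.0]
tool_rot: [-2.292, -2.147, 0.003]
force: [0.1, -0.4, 0.6]
opening: 1.0
```

Call:
move_arm(
  commands=[
    [1,0,0,0,0,0,0],
    [1,0,0,0,0,0,0],
    [1,0,0,0,0,0,0],
  ],
)

```text
clock: 6.3
tcp_pos: [504.8, -225.0, 267.6]
tool_rot: [-2.287, -2.151, 0.0]
force: [-0.2, 0.8, 0.4]
opening: 0.999
```

```bash
python3 snap.py w3; python3 - <<'E'
from h import *
o,im=pickle.load(open("w3.pkl","rb"));X,c=cloud(im,o)
def sel(X,cx,cy,r,z0,z1): return X[(np.hypot(X[:,0]-cx,X[:,1]-cy)<r)&(X[:,2]>z0)&(X[:,2]<z1)]
def R(l,P):
    if len(P)<3: print(l,len(P));return
    r=cv2.minAreaRect(P[:,:2].astype(np.float32));print("  ",l,len(P),np.round(r[0],1),np.round(r[1],1),round(r[2],1),"med",np.round(np.median(P,0),1),"zmax",round(P[:,2].max(),1))
R("floor",sel(X,440,-226,30,0,18));R("web",sel(X,507,-226,75,52,62));R("flange",sel(X,507,-226,58,19,25))
R("disc",sel(X,668,-254,45,30,40)); R("ring",sel(X,374,-274,45,19,30))
E
```

```text
6.3 [ 504.83066763 -225.02438276  267.58023967] -3.4976711110884646 [-0.15638166  0.79223038  0.43900216]
   floor 1530 [ 439.6 -226. ] [59.3 58.8] 85.1 med [ 440.1 -225.2    8.7] zmax 11.5
   web 1081 [ 508.1 -226.3] [99.1 15.1] 86.3 med [ 508.  -222.7   55.8] zmax 58.3
   flange 1851 [ 507.7 -226.5] [99.7 49.9] 86.5 med [ 500.8 -223.6   20.8] zmax 23.3
   disc 1621 [ 676.3 -253.3] [70.8 57.1] 5.6 med [ 670.3 -252.6   32.9] zmax 40.0
   ring 870 [ 368.7 -274. ] [76.1 61.1] 6.8 med [ 371.7 -272.9   22.5] zmax 29.9
```

View pics/w3.png

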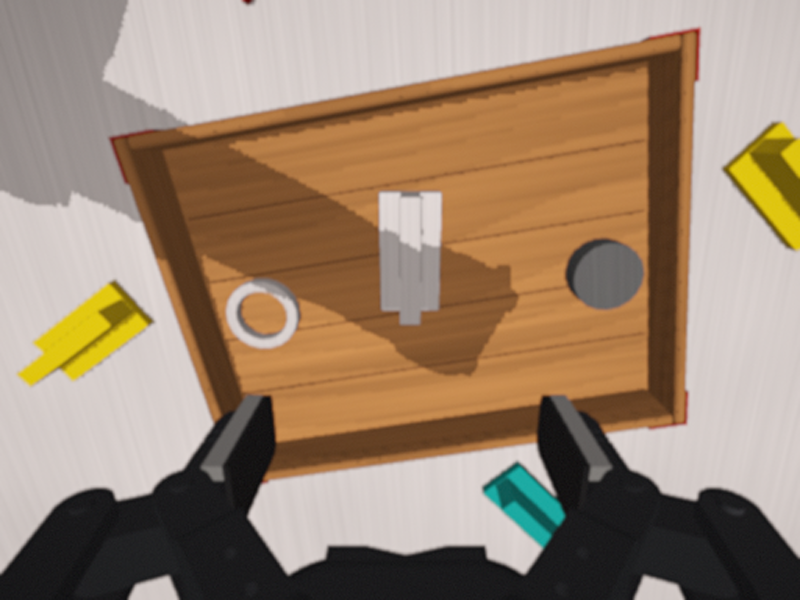

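The piece is at (410,255), between the ring at (262,313) and the disc at (605,272). The fit gives its centre as (508,-226.4) with its long axis at 86.4°, and the three cameras agree.

```bash
python3 -c "
from h import *
from workcell import get_obs
o=get_obs();print(o['tcp_pos'],rel(o,508,-226.4,39,-3.6))"
```

```text
[ 505.10396324 -224.65460839  267.75330075] [-0.044  0.08   5.719 -0.009 -0.008  0.026]
```

Call:
move_arm(
  commands=[
    [0.7,-0.04,0.08,0.9,0,0,0],
    [0.7,-0.04,0.08,1.8,0,0,0],
    [0.7,-0.04,0.08,2.7,0,0,0],
    [0.7,-0.04,0.08,3.5,0,0,0],
    [0.7,-0.04,0.08,4.1,0,0,0],
    [0.7,-0.04,0.08,4.5,0,0,0],
    [0.7,-0.04,0.08,4.7,0,0,0],
    [0.7,-0.04,0.08,4.7,0,0,0],
    [0.7,-0.04,0.08,4.7,0,0,0],
  ],
)

```text
clock: 7.1
tcp_pos: [508.9, -226.7, 80.7]
tool_rot: [2.287, 2.154, 0.0]
force: [-0.1, 0.5, 1.0]
opening: 0.697
```

```bash
python3 snap.py w4; python3 - <<'E'
from h import *
o,im=pickle.load(open("w4.pkl","rb"));X,c=cloud(im,o)
def sel(X,cx,cy,r,z0,z1): return X[(np.hypot(X[:,0]-cx,X[:,1]-cy)<r)&(X[:,2]>z0)&(X[:,2]<z1)]
def R(l,P):
    if len(P)<3: print(l,len(P));return
    r=cv2.minAreaRect(P[:,:2].astype(np.float32));print("  ",l,len(P),np.round(r[0],1),np.round(r[1],1),round(r[2],1),"med",np.round(np.median(P,0),1),"zmax",round(P[:,2].max(),1))
R("web",sel(X,507,-226,75,52,60));R("flange",sel(X,507,-226,58,18,25))
print(rel(o,508,-226.4,39,-3.6))
E
```

```text
7.1 [ 508.85465957 -226.68987584   80.71197665] -3.4142103252713305 [-0.09903621  0.52943149  1.03099447]
   web 4144 [ 507.7 -226.5] [100.2  16. ] 86.5 med [ 507.9 -219.    55.7] zmax 58.0
   flange 5785 [ 507.6 -226.4] [100.1  50.3] 86.6 med [ 515.7 -219.5   20.7] zmax 24.8
[ 6.000e-03 -2.200e-02  1.043e+00  2.000e-03 -1.000e-03  3.100e-02]
```

View pics/w4.png

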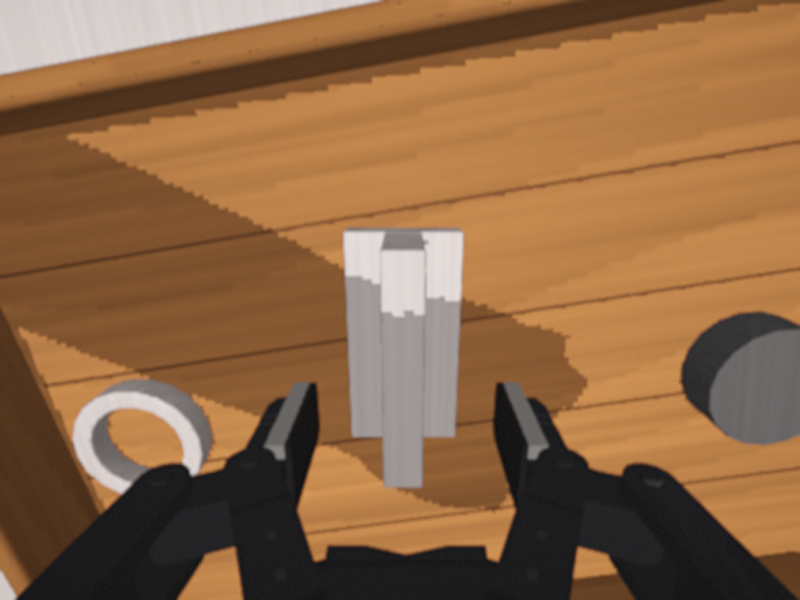

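The web at (405,370) is centred between the jaws. Descending and gripping.

Call:
move_arm(
  commands=[
    [0.7,0,-0.02,0.5,0,0,0],
    [0.7,0,-0.02,0.85,0,0,0],
    [0.7,0,-0.02,1.05,0,0,0],
    [0.7,0,-0.02,1.05,0,0,0],
    [0.0,0,-0.02,1.05,0,0,0],
    [0.0,0,-0.02,1.05,0,0,0],
    [0.0,0,-0.02,1.05,0,0,0],
    [0.0,0,-0.02,1.05,0,0,0],
    [0.0,0,-0.02,1.05,0,0,0],
    [0.0,0,-0.02,1.05,0,0,0],
  ],
)

```text
clock: 7.98
tcp_pos: [508.6, -227.9, 39.5]
tool_rot: [2.286, 2.151, 0.001]
force: [-1.3, 0.7, 6.2]
opening: 0.177
```

Call:
move_arm(
  commands=[
    [0,0,0,0,0,0,0],
    [0,0,0,0,0,0,0],
    [0,0,0,0,0,0,0],
  ],
)

```text
clock: 8.23
tcp_pos: [508.6, -227.8, 39.5]
tool_rot: [2.286, 2.151, 0.001]
force: [-0.8, 0.4, 5.8]
opening: 0.179
```

Call:
move_arm(
  commands=[
    [0,0,0,-0.3,0,0,0],
    [0,0,0,-0.8,0,0,0],
    [0,0,0,-1.4,0,0,0],
    [0,0,0,-2.1,0,0,0],
    [0,0,0,-2.8,0,0,0],
    [0,0,0,-3.5,0,0,0],
    [0,0,0,-4.1,0,0,0],
    [0,0,0,-4.5,0,0,0],
    [0,0,0,-4.5,0,0,0],
    [0,0,0,-4.5,0,0,0],
  ],
)

```text
clock: 9.07
tcp_pos: [507.9, -227.5, 218.3]
tool_rot: [2.287, 2.152, 0.001]
force: [0.4, -0.2, -2.7]
opening: 0.176
```

```bash
python3 snap.py w5; cat > held.py <<'E'
import sys
from h import *
# piece in tool frame from wrist depth
o,im=pickle.load(open(sys.argv[1]+".pkl","rb"));X,c=cloud(im,o)
M=Ro.from_rotvec(o["tool_rot"]).as_matrix();T=(X-o["tcp_pos"])@M
m=(abs(T[:,1])<30)&(abs(T[:,0])<60)&(T[:,2]>-25)&(T[:,2]<35)
P=T[m];print(np.histogram(P[:,2],bins=np.arange(-26,36,2)))
def fit(l,Q):
    A=np.c_[Q[:,:2],np.ones(len(Q))];k=np.linalg.lstsq(A,Q[:,2],rcond=None)[0];res=Q[:,2]-A@k
    g=abs(res)<1.5;k=np.linalg.lstsq(A[g],Q[g,2],rcond=None)[0]
    r=cv2.minAreaRect(Q[g][:,:2].astype(np.float32))
    print(l,g.sum(),"plane slopes",k.round(3),"rect",np.round(r[0],1),np.round(r[1],1),round(r[2],2),"x range",Q[g][:,0].min().round(1),Q[g][:,0].max().round(1),"y",Q[g][:,1].min().round(1),Q[g][:,1].max().round(1))
fit("flange",P[(abs(P[:,1])>10)&(P[:,2]>18)&(P[:,2]<29)&(P[:,0]>14)])
fit("web",P[(abs(P[:,1])<7)&(P[:,2]<-12)&(P[:,2]>-22)&(P[:,0]>14)])
E
python3 held.py w5
```

```text
9.0667 [ 507.94108386 -227.49795097  218.33852873] -3.488871357924358 [ 0.39296662 -0.22544564 -2.7047074 ]
(array([ 261,  124,  109,  163, 3618, 2784,  165,  172,  163,  149,  142,
        144,  145,  121,  111,  102,   73,   50,   33,   29,   25,  367,
       4246,  210,   87,   73,   68,   47,    0,    0]), array([-26, -24, -22, -20, -18, -16, -14, -12, -10,  -8,  -6,  -4,  -2,
         0,   2,   4,   6,   8,  10,  12,  14,  16,  18,  20,  22,  24,
        26,  28,  30,  32,  34]))
flange 3236 plane slopes [ 7.000e-03 -1.000e-03  1.874e+01] rect [32.7  0.1] [50.  37.4] 89.97 x range 14.0 51.4 y -25.0 25.1
web 2678 plane slopes [ 3.0000e-03 -1.0000e-03 -1.6232e+01] rect [32.8 -0. ] [37.5 14. ] 0.01 x range 14.0 51.6 y -7.0 7.0
```

View pics/w5.png

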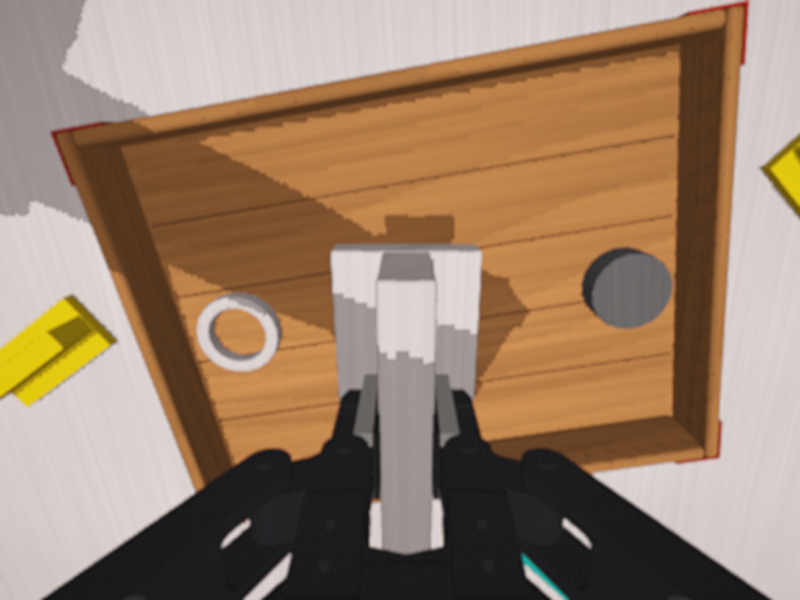

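The piece is held level: tilt is under 0.01 rad, its centre is 1.5 mm along tool x and 0 along y, and its underside is about 30 mm below the TCP. I'll stop short of the reader first, where the camera has a clear view of it.

```bash
python3 -c "
from h import *
from workcell import get_obs
o=get_obs();print(o['tcp_pos'],rel(o,552,165,240,18.7))"
```

```text
[ 507.13211685 -227.01602492  217.04207   ] [ 9.851  0.523 -0.567 -0.011 -0.01  -3.698]
```

Call:
move_arm(
  commands=[
    [0,0.5,0,-0.2,0,0,-0.2],
    [0,1.2,0,-0.5,0,0,-0.5],
    [0,2.0,0.1,-0.57,0,0,-0.8],
    [0,2.8,0.15,-0.57,0,0,-1.1],
    [0,3.6,0.2,-0.57,0,0,-1.4],
    [0,4.4,0.25,-0.57,0,0,-1.7],
    [0,5.2,0.3,-0.57,0,0,-2],
    [0,6.0,0.35,-0.57,0,0,-2.3],
    [0,6.8,0.4,-0.57,0,0,-2.6],
    [0,7.6,0.45,-0.57,0,0,-2.9],
  ],
)

```text
clock: 9.95
tcp_pos: [542.6, 76.6, 238.5]
tool_rot: [-1.932, -2.473, 0.004]
force: [-0.1, -0.4, -3.0]
opening: 0.176
```

```bash
python3 -c "
from h import *
from workcell import get_obs
o=get_obs();print(o['tcp_pos'],o['opening'],rel(o,552,165,240,18.7))"
```

```text
[542.57923754  76.61306614 238.49144592] 0.17627029427994984 [ 2.087  0.763 -0.039 -0.041 -0.011 -0.783]
```

Call:
move_arm(
  commands=[
    [0,0.7,0.2,0,0,0,-0.3],
    [0,1.3,0.45,0,0,0,-0.6],
    [0,1.8,0.65,0,0,0,-0.8],
    [0,2.0,0.7,0,0,0,-0.8],
    [0,2.0,0.7,0,0,0,-0.8],
    [0,2.0,0.7,0,0,0,-0.8],
    [0,2.0,0.7,0,0,0,-0.8],
  ],
)

```text
clock: 10.53
tcp_pos: [551.5, 158.2, 240.2]
tool_rot: [-1.832, -2.551, 0.003]
force: [0.9, -0.4, -2.5]
opening: 0.18
```

```bash
python3 snap.py w6; python3 held.py w6|tail -2; python3 - <<'E'
from h import *
o,im=pickle.load(open("w6.pkl","rb"));X,c=cloud(im,o)
def sel(X,cx,cy,r,z0,z1): return X[(np.hypot(X[:,0]-cx,X[:,1]-cy)<r)&(X[:,2]>z0)&(X[:,2]<z1)]
def R(l,P):
    if len(P)<3: print(l,len(P));return
    r=cv2.minAreaRect(P[:,:2].astype(np.float32));print("  ",l,len(P),np.round(r[0],1),np.round(r[1],1),round(r[2],1),"med",np.round(np.median(P,0),1),"zmax",round(P[:,2].max(),1))
R("face",sel(X,520,260,75,46,52));R("rail",sel(X,519,257,200,73,84))
E
```

```text
10.5333 [551.47546311 158.18793304 240.19703507] 18.636114037157498 [ 0.89243409 -0.39281353 -2.497669  ]
flange 3175 plane slopes [ 8.0000e-03 -0.0000e+00  1.8692e+01] rect [32.7  0.2] [37.4 50.1] 0.07 x range 14.0 51.4 y -24.8 25.2
web 2676 plane slopes [ 2.000e-03 -4.000e-03 -1.622e+01] rect [32.7  0. ] [37.4 14. ] 0.0 x range 14.0 51.4 y -7.0 7.0
   face 5360 [520.5 259.7] [50.  99.7] 18.5 med [519.7 263.4  48.8] zmax 51.9
   rail 5170 [531.8 227. ] [226.7 175.9] 18.7 med [603.  219.7  77.9] zmax 81.0
```

View pics/w6.png

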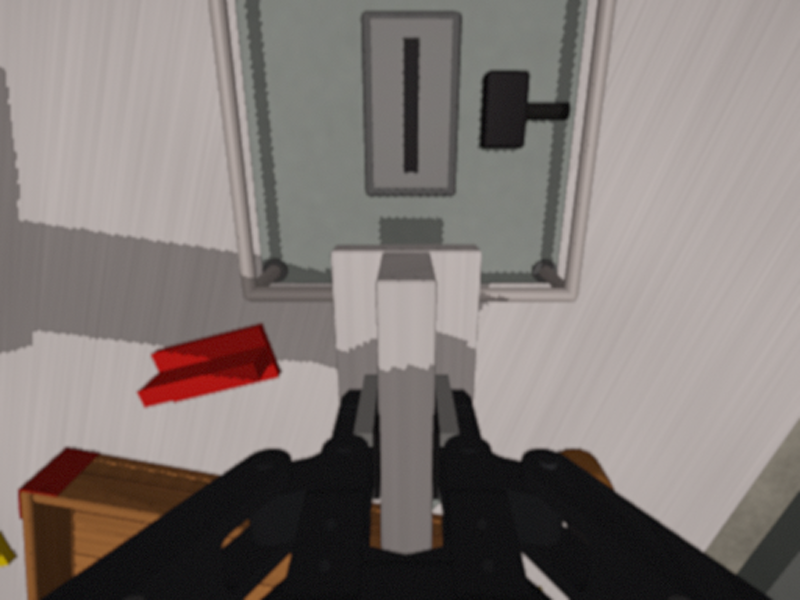

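The face at (411,103) is fully visible. The fit gives 50.0 x 99.7 mm (given as 50 x 100), centred on (520.5,259.7) at 18.5°. I'll move over it and then descend in stages.

```bash
python3 -c "
from h import *
from workcell import get_obs
o=get_obs();print(o['tcp_pos'],rel(o,521,258.3,240,18.6),rel(o,521,258.3,160,18.6))"
```

```text
[551.68300911 158.04768538 240.55124775] [ 2.62e+00  7.30e-02  1.30e-02 -1.30e-02  3.00e-03  2.00e-03] [ 2.621e+00  7.600e-02  2.013e+00 -1.300e-02  3.000e-03  2.000e-03]
```

Call:
move_arm(
  commands=[
    [0,0.7,0.02,0,0,0,0],
    [0,1.4,0.05,0,0,0,0],
    [0,2.1,0.07,0,0,0,0],
    [0,2.5,0.07,0,0,0,0],
    [0,2.62,0.07,0,0,0,0],
    [0,2.62,0.07,0.5,0,0,0],
    [0,2.62,0.07,1.2,0,0,0],
    [0,2.62,0.07,2.0,0,0,0],
    [0,2.62,0.07,2.0,0,0,0],
    [0,2.62,0.07,2.0,0,0,0],
  ],
)

```text
clock: 11.42
tcp_pos: [519.4, 257.6, 159.6]
tool_rot: [-1.831, -2.549, 0.007]
force: [0.2, 0.4, -2.2]
opening: 0.178
```

Call:
move_arm(
  commands=[
    [0,0,0,0,0,0,0],
    [0,0,0,0,0,0,0],
  ],
)

```text
clock: 11.58
tcp_pos: [523.0, 259.6, 163.7]
tool_rot: [1.83, 2.55, 0.006]
force: [-0.1, 0.0, -3.5]
opening: 0.175
```

```bash
python3 -c "
from h import *
from workcell import get_obs
o=get_obs();print(o['tcp_pos'],yawy(o),rel(o,521,258.3,160,18.6),rel(o,521,258.3,91.5,18.6))"
```

```text
[522.99915921 259.642887   163.70416589] 18.664347824035637 [-0.016 -0.059  0.092  0.042 -0.     0.011] [-0.016 -0.066  1.805  0.042 -0.     0.011]
```

Call:
move_arm(
  commands=[
    [0,0,0,0,0,0,0],
    [0,0,0,0,0,0,0],
    [0,0,0,0,0,0,0],
  ],
)

```text
clock: 11.83
tcp_pos: [521.9, 259.8, 162.3]
tool_rot: [1.83, 2.552, 0.003]
force: [-0.5, 0.6, -2.8]
opening: 0.176
```

```bash
python3 -c "
from h import *
from workcell import get_obs
o=get_obs();print(o['tcp_pos'],yawy(o),rel(o,521,258.3,160,18.6),rel(o,521,258.3,91.5,18.6))"
```

```text
[521.86188085 259.83212454 162.33133146] 18.713033425514293 [-0.029 -0.033  0.058  0.022 -0.001  0.019] [-3.000e-02 -3.700e-02  1.771e+00  2.200e-02 -1.000e-03  1.900e-02]
```

Call:
move_arm(
  commands=[
    [0,-0.03,-0.03,0.15,0,0,0],
    [0,-0.03,-0.03,0.35,0,0,0],
    [0,-0.03,-0.03,0.55,0,0,0],
    [0,-0.03,-0.03,0.75,0,0,0],
    [0,-0.03,-0.03,0.95,0,0,0],
    [0,-0.03,-0.03,1.12,0,0,0],
    [0,-0.03,-0.03,1.25,0,0,0],
    [0,-0.03,-0.03,1.35,0,0,0],
    [0,-0.03,-0.03,1.4,0,0,0],
    [0,-0.03,-0.03,1.4,0,0,0],
  ],
)

```text
clock: 12.67
tcp_pos: [520.1, 258.0, 104.6]
tool_rot: [-1.831, -2.553, 0.001]
force: [-0.8, -0.5, -2.5]
opening: 0.175
```

Call:
move_arm(
  commands=[
    [0,0,0,0,0,0,0],
    [0,0,0,0,0,0,0],
    [0,0,0,0,0,0,0],
    [0,0,0,0,0,0,0],
  ],
)

```text
clock: 13.0
tcp_pos: [520.6, 258.2, 105.5]
tool_rot: [1.831, 2.553, 0.001]
force: [-0.1, 0.7, -3.5]
opening: 0.176
```

```bash
python3 -c "
from h import *
from workcell import get_obs
o=get_obs();print(o['tcp_pos'],yawy(o),rel(o,521,258.3,91.5,18.6))"
```

```text
[520.62222637 258.18955982 105.5216492 ] 18.71292056008354 [-0.     0.01   0.351  0.008 -0.001  0.019]
```

Call:
move_arm(
  commands=[
    [0,0,0.01,0.08,0,0,0],
    [0,0,0.01,0.16,0,0,0],
    [0,0,0.01,0.24,0,0,0],
    [0,0,0.01,0.3,0,0,0],
    [0,0,0.01,0.34,0,0,0],
    [0,0,0.01,0.34,0,0,0],
    [0,0,0.01,0.34,0,0,0],
    [0,0,0.01,0.34,0,0,0],
  ],
)

```text
clock: 13.67
tcp_pos: [520.8, 258.2, 91.6]
tool_rot: [1.831, 2.553, 0.0]
force: [0.4, -0.0, -2.9]
opening: 0.176
```

Call:
move_arm(
  commands=[
    [0,0,0,0,0,0,0],
    [0,0,0,0,0,0,0],
    [0,0,0,0,0,0,0],
    [0,0,0,0,0,0,0],
  ],
)

```text
clock: 14.0
tcp_pos: [520.7, 258.2, 91.6]
tool_rot: [1.831, 2.553, 0.0]
force: [0.0, 0.5, -2.9]
opening: 0.174
```

```bash
python3 snap.py w7; python3 held.py w7|tail -2; python3 - <<'E'
from h import *
from workcell import viewer,get_obs
o=get_obs();print(o["tcp_pos"],yawy(o),o["opening"],abs(o["joint_vel"]).max())
def sel(X,cx,cy,r,z0,z1): return X[(np.hypot(X[:,0]-cx,X[:,1]-cy)<r)&(X[:,2]>z0)&(X[:,2]<z1)]
for n in["scene","side"]:
    im=viewer.get_image(n);pickle.dump((o,im),open(n+"9.pkl","wb"));X,c=cloud(im)
    cv2.imwrite(f"pics/{n}9.png",cv2.resize(im["color"][130:320,180:430,::-1],(790,600),interpolation=cv2.INTER_CUBIC) if n=="scene" else cv2.resize(im["color"][60:250,150:400,::-1],(790,600),interpolation=cv2.INTER_CUBIC))
    for l,a in {"disc":(668,-254,45,30,42),"ring":(374,-274,45,18,34),"jar":(770,6,45,60,80),"post":(573,52,25,123,138),"flange":(520.5,260,58,68,78)}.items():
        P=sel(X,*a);r=cv2.minAreaRect(P[:,:2].astype(np.float32)) if len(P)>3 else None;print(n,l,len(P),np.median(P,0).round(1) if len(P) else "",[np.round(q,1) for q in r] if r else "")
E
```

```text
14.0 [520.74346088 258.22353878  91.6331419 ] 18.713756326283235 [ 0.0054662   0.46263188 -2.8512128 ]
flange 3208 plane slopes [ 8.00e-03 -1.00e-03  1.87e+01] rect [32.7  0.2] [50.  37.4] 89.95 x range 14.0 51.4 y -24.8 25.2
web 2692 plane slopes [ 3.0000e-03 -2.0000e-03 -1.6238e+01] rect [32.7 -0. ] [37.4 14. ] 0.02 x range 14.0 51.4 y -7.0 7.0
[520.74534205 258.21861916  91.59799747] 18.71586100337422 0.17667984686731464 0.0018249422530875546
scene disc 122 [ 665.9 -251.    33.5] [array([ 664.5, -250.8]), array([41.6, 58. ]), np.float64(5.5)]
scene ring 102 [ 368.7 -274.    23.2] [array([ 369. , -269.9]), array([78.4, 58.1]), np.float64(3.2)]
scene jar 217 [775.1   9.9  69.3] [array([772.9,   7.5]), array([50.6, 48.3]), np.float64(6.6)]
scene post 15 [574.2  56.7 128.6] [array([574.5,  55.6]), array([ 8.1, 10.1]), np.float64(48.3)]
scene flange 240 [537.6 265.3  73.4] [array([536.8, 265.4]), array([24.4, 98.9]), np.float64(19.7)]
side disc 395 [ 668.7 -255.1   33.2] [array([ 675.3, -253.2]), array([72.1, 56. ]), np.float64(8.5)]
side ring 266 [ 373.7 -278.6   22.5] [array([ 369.9, -271.7]), array([60.5, 70.5]), np.float64(60.7)]
side jar 197 [766.8   2.   68.7] [array([769.1,   4.6]), array([48.5, 47.8]), np.float64(29.7)]
side post 15 [570.8  51.2 129.2] [array([570.6,  51.6]), array([ 9.4, 11.3]), np.float64(76.4)]
side flange 153 [509.1 237.4  72.5] [array([518.4, 258.4]), array([ 50.9, 103.9]), np.float64(18.7)]
```

View pics/scene9.png

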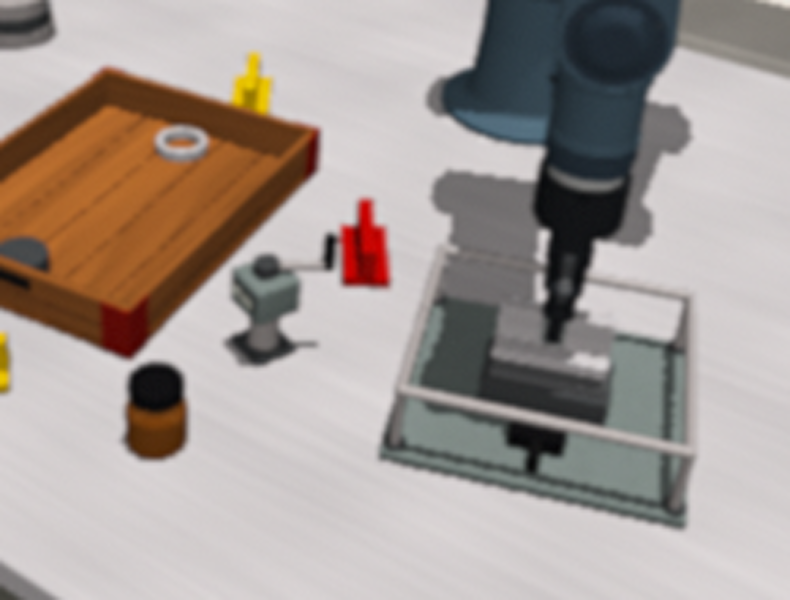

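View pics/side9.png

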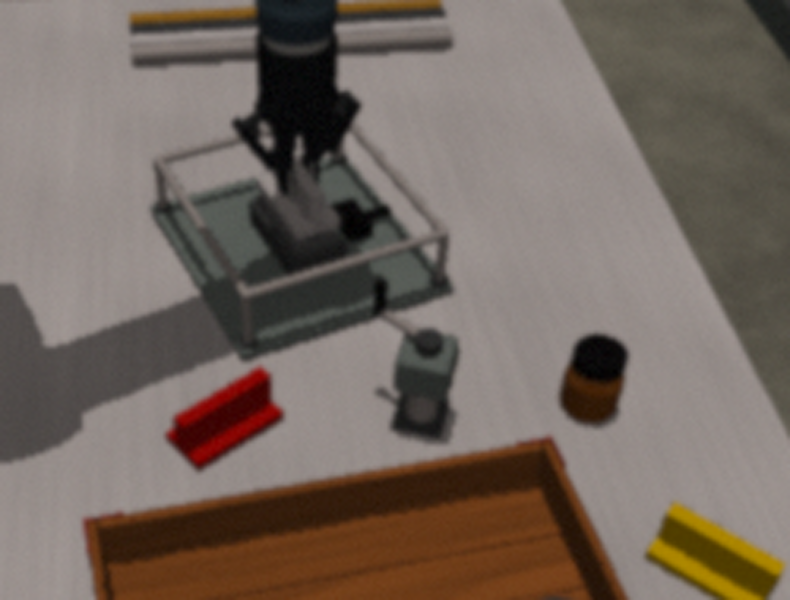

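View pics/w7.png

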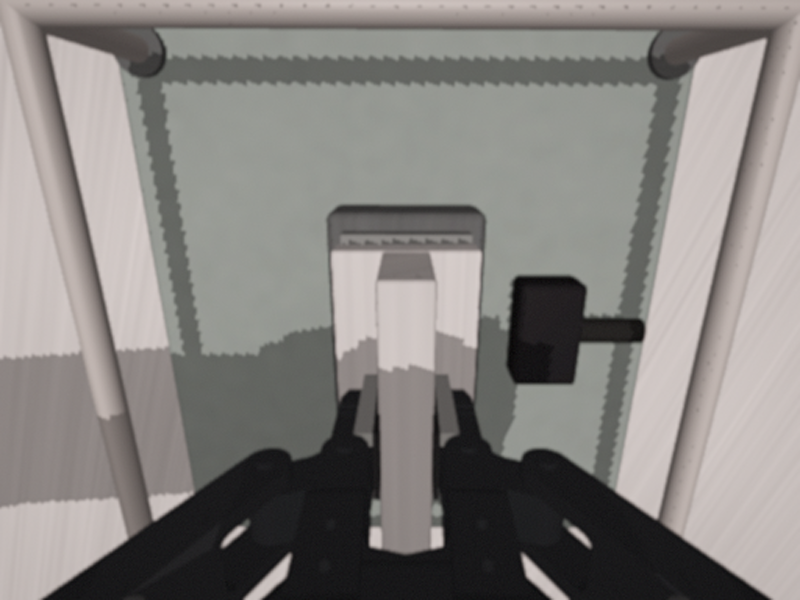

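In all views the piece hovers inside the rail, lined up with the head (wrist view: piece at (405,310), head edge at (407,220)). In the side camera's own data, the flange centre is at (518.4,258.4), angle 18.7°, against the face at (518.8,258.6), angle 18.4°. The lever post and the disc, ring and jar haven't moved. Handing in.

```bash
python3 -c "
from workcell import bot,get_obs
print(bot.finish_job()); o=get_obs(); print(o['clock'],o['tcp_pos'],o['force'])"
```

```text
the job is handed in; nothing more can be done
None
the job is handed in; nothing more can be done
```

I completed all the steps and handed the job in at about 14 s of the 54 s allowed. No verdict is reported, so the results below are my own last checks.

- **Lever:** I pushed it with closed fingers until it stalled against its stop, with the force jumping from about 4 N to 14 N, then let go. Afterwards the post was back where it started and the contact force was about zero.
- **Grip:** The jaws closed on the web at about 15 mm (given as 16 mm). The piece hung level within about 0.01 rad, and the weight reading of about 2.9 N fits a 0.31 kg piece.
- **Final pose:** The piece is centred within about 0.5 mm of the reader face by the same camera, and lined up within about 0.01 rad. Its underside is about 11–12 mm above the face. It was still, and no contact force showed beyond its weight.
- **Bystanders:** The disc, ring and jar showed no movement beyond the 2–4 mm measurement scatter.

**Disagreement between cameras:** The scene and side cameras differ by about 3–4 mm in absolute position. I used the wrist camera, which falls between them. It also read heights about 1.2 mm low, and I allowed for that.

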